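# Open the push-button food-waste caddy under control and bin the soft mandarin

## Task

The mandarin has gone soft: put it in the steel food-waste caddy. The caddy's lid is shut on a catch and strongly sprung: press the green button at its front fully down to free the lid, but keep a finger over the lid as it pops and let it come up under your hand, because it must not fly up on its own and fling crumbs about. Leave the lid standing wide open for the next scraps, the mandarin lying inside the bucket, and everything else on the worktop where it stood.

Things in the scene. Friction and masses are not known exactly. Their poses are not given: they have to be found in the camera images.
- caddy: Food-waste caddy, fixed: round steel bucket 158 mm across its rim, rim 136 mm high, mouth 150 mm, inner floor 6 mm up; dark lid hinged at the back, black catch housing with green button at the front. Origin: centre of underside; z up, -x to its front, +x to its hinge. Housing x -139 to -75, y +-27 mm, 149 mm high; hinge bracket to x +99 mm. Turned up to 0.35 rad either way.
- caddy_lid (a joint): Hinge angle of the lid, rad: 0 shut, 1.5 wide open on its stop, nearly upright (up to 0.01 while the catch holds). A spring drives it open: when freed its front pushes up with about 1.5 N and, not held, it whips up at over 5 rad/s. Past about 1.1 rad the push is weak: let go there it drifts onto its stop, and the spring keeps it there.
- caddy_lid_hinge (a point): Point on the lid's hinge axis at the back of the rim, 140 mm above the worktop (caddy frame x +92, y 0, z 140 mm). The axis lies along the caddy's y; the lid's front swings up and back towards the caddy's +x.
- lid_front (a point): Point on the lid's top face, on its middle line, 152 mm in front of the hinge axis: a good place for a finger. Moves with the lid. The lid is a flat disc 162 mm across, 11 mm thick, its top 147 to 149 mm above the worktop when shut; front edge 173 mm from the hinge axis, with a 30 mm wide tongue out to 187 mm.
- button_top (a point): Middle of the top face of the green push button, 36 mm (caddy x) by 38 mm (caddy y), which moves straight down. At rest 158 mm above the worktop: 10 mm higher than the lid, 9 mm higher than the black housing's rim round it. At caddy x -114, y 0 mm, 54 mm in front of lid_front.
- catch_button (a joint): How far the green button is pressed, m: 0 up, 0.009 fully down (flush with the housing's rim). It needs 1.6 N at first and 5 N fully down; the lid is freed at about 0.007. It springs back up.
- caddy_mouth (a point): Centre of the bucket's mouth, at the height of the rim, 136 mm above the worktop.
- mandarin: Orange mandarin, round, 58 mm across and 53 mm high, about 80 g; starts standing on the worktop to the right of the caddy, nearer to the robot or farther than the lemon, which also stands there, 10 cm or more away. Origin: the centre of its underside.
- mandarin_center (a point): Centre of the mandarin, 26 mm above the worktop at the start.
- lemon: Yellow lemon, 72 x 57 x 58 mm, standing loose on the worktop to the right of the caddy. Origin: centre of its underside. To be left alone.
- salt_canister: Navy round salt canister, 71 mm across, 151 mm high, loose, behind to the right of the caddy. Origin: centre of its underside. To be left alone.
Not all that is in view belongs to the job. What is shaped like the mandarin but black or turquoise is not meant.

How it is judged:
By the outcome, as a careful person would: the job done as asked, in the order asked, and still so for the second after the job is handed in, with the robot touching nothing.
It also fails if it takes over 64 s, if anything falls off the work surface, if the arm or the gripper's body presses on something with over 40 N, if the wrist force passes 120 N, or if a joint passes its speed limit or range.

## Robot

A 6-joint arm with a two-finger parallel gripper is mounted at the origin on a cart in front of the work surface, level with it; the furniture and walls round the work are solid. World frame = base frame: x ahead of the robot, y to its left, z up, the work surface at z = 0. Lengths are in m, angles in rad, forces in N, time in s.
With the tool pointing down it reaches from about 0.275 to 0.875 m from the base axis. Payload 12.5 kg.
Tool frame: the origin (TCP) lies on the centre line of the jaws, within the pads' length; the fingertips stand r.finger_overhang ahead of it and the grasp point (between the pads) lies 3 mm ahead of it (r.finger_overhang is the distance from the TCP to the fingertips, in m); z points along the fingers, y is the line along which they close (so a half turn about z gives the same grasp; the last joint's range is limited). The gripper opens to 85 mm and grips with 20 to 120 N. Pads are 22 mm wide; open, the fingers measure 114 mm over their backs; the gripper's body (76 mm by 85 mm) begins 54 mm behind the grasp point. The pads swing forward as they close: fully open they stand 13 mm farther back than shut.
Start: joints at [-1.29, 0.351, 1.652, -0, 1.139, -0.085], TCP at [0.197, -0.514, 0.253] pointing down, gripper open.
Joint ranges: [-2.75, 2.75], [-0.79, 2.1], [0.01, 2.65], [-1.57, 4.71], [0.07, 3.14], [-2.87, 2.87]. Speed limits (rad/s): [2.22, 2.22, 2.79, 3.14, 3.14, 3.14].

## Interface

Orientations are given as a unit quaternion [x, y, z, w].
In Python, from cell import r, optics gives the robot as it stands. The module is installed in compiled form; this text tells all that it offers. Calls block until the motion is done:
- r.move_to(position, orientation): joint-space move of the TCP to a pose.
- r.move_linear(position, rot=None, vel=0.15): straight line of the TCP; rot=None keeps the orientation; vel is the mean speed in m/s.
- r.set_joints(angles): joint-space move.
- r.set_gripper(opening, squeeze=None): opening from 0.0 (shut) to 1.0 (fully open); squeeze is the grip in N (None keeps the last); returns when the fingers have stopped.
- r.sleep(seconds).
- r.inverse_kinematics(position, orientation): joint angles nearest the present ones, or None.
- optics.get_image(name): name is "side" or "top"; returns a dict with "pixels" (480x640x3 uint8, red, green, blue), "depth" (480x640 float32, m along the optical axis (not along the pixel's ray), 0 where there is no reading), "fx", "fy", "cx", "cy" (pixels), "camera_from_world" (4x4, takes a point from world to camera coordinates). Camera axes: x right, y down, z forward; pixel columns grow to the right and rows downward; lengths in m; the calibration is good to about 2 mm. A picture is of the moment at which its call begins.
A pose or a line that the arm cannot do raises r.PlanningError and nothing moves.
- r.hand_in(): hands the job in; it is judged then, once.
Readings, each from a call of its own:
- r.current_t(): time.
- r.current_q(): joint angles.
- r.current_qvel(): joint speeds.
- r.current_effort(): joint torques, N m.
- r.current_tool_pos(): TCP position.
- r.current_ee_rot(): TCP orientation.
- r.current_contact_force(): force on the tool from outside, world axes, zero at the start.
- r.current_torque(): the same for the moment, N m.
- r.current_opening(): opening from 0.0 (shut) to 1.0 (fully open).
- r.current_finger_force(): force on a finger pad.
Only numpy, scipy, OpenCV 4.12 (cv2) and the standard library are available. Lean on these libraries where they do the work, as an engineer would, in place of code of your own. Each camera call takes 0.05 s, during which the arm holds its last target. There are 200 camera calls.

## Working session

There is one attempt and no reset: what is moved stays moved. The work goes in short steps, each a Python script; the robot and the scene stay as the last script left them, time stands still between calls to the robot, and variables do not carry over. Pictures are saved under pics/ and viewed, at most 10 in all, crops included, and the job is handed in when it is done.

```bash
mkdir -p pics
python3 - <<'E'
from cell import r,optics
import cv2,numpy as np
for n in("top","side"):
    o=optics.get_image(n); cv2.imwrite(f"pics/{n}0.png",o["pixels"][:,:,::-1]); np.savez(f"{n}0.npz",**o)
    T=o["camera_from_world"]; print(n,o["fx"],o["cx"],o["cy"],-T[:3,:3].T@T[:3,3],T[2,:3])
print(r.finger_overhang,r.current_t(),r.current_ee_rot(),r.current_tool_pos())
E
```

```text
top 535.5158410574184 319.76691545878685 243.28296375626857 [ 0.43794867 -0.06171249  1.06601306] [ 0.13554152  0.0087531  -0.990733  ]
side 484.83381254529485 324.85723930982675 245.5801625511676 [0.60451804 0.64824972 0.57334496] [-0.028177   -0.84132493 -0.53979479]
0.022 0.1 [ 9.83316739e-01  1.81900882e-01 -5.75232440e-05 -5.07459544e-04] [ 0.19667822 -0.51335003  0.2528129 ]
```

View pics/top0.png

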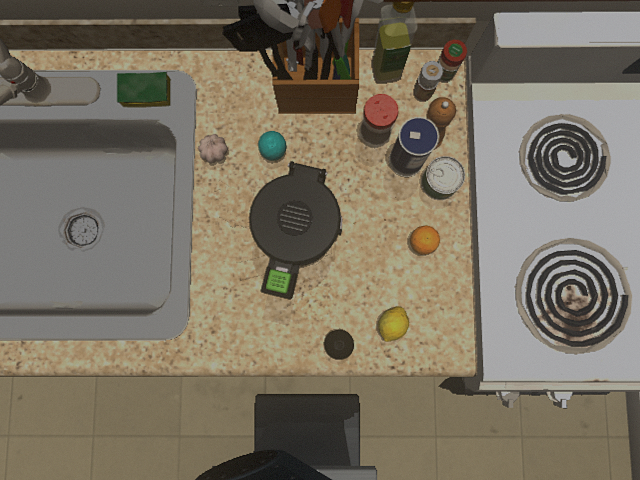

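View pics/side0.png

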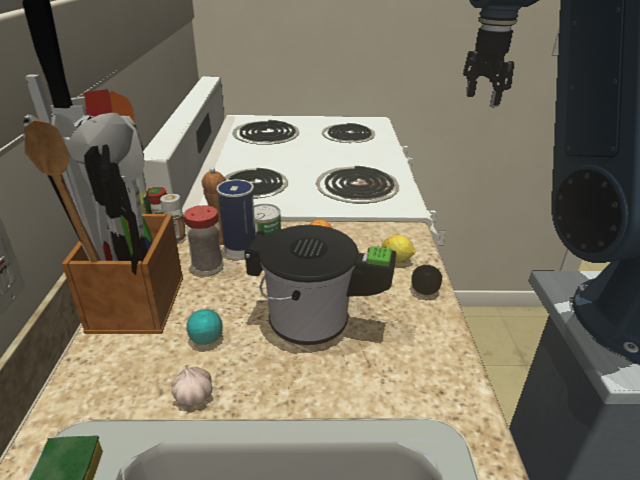

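The top view shows the caddy lid at (295,218) and the green button at (278,281). The candidates for the mandarin in the top view are orange (425,240), turquoise (272,145) and black (339,344), with the yellow lemon at (394,323). Only the orange one fits: it is right of the caddy and orange. In the side view it is partly hidden behind the lid at (321,224). Next I'll measure and enlarge it.

```bash
cat > h.py <<'E'
import numpy as np,cv2
def ray(o,u,v):
    T=o["camera_from_world"];R=T[:3,:3]
    d=R.T@np.array([(u-o["cx"])/o["fx"],(v-o["cy"])/o["fy"],1.]);return -R.T@T[:3,3],d
def plane(o,u,v,z):
    c,d=ray(o,u,v);return c+d*(z-c[2])/d[2]
def mask(o,lo,hi):
    h=cv2.cvtColor(np.ascontiguousarray(o["pixels"]),cv2.COLOR_RGB2HSV);return cv2.inRange(h,lo,hi)
def blobs(m,amin=40):
    n,l,s,c=cv2.connectedComponentsWithStats(m);return [(s[i,4],c[i],s[i,:4],l==i) for i in range(1,n) if s[i,4]>=amin]
def pts(o,m):
    v,u=np.nonzero(m&(o["depth"]>0));c,d=ray(o,0,0)
    R=o["camera_from_world"][:3,:3]
    z=o["depth"][v,u];p=np.c_[(u-o["cx"])/o["fx"]*z,(v-o["cy"])/o["fy"]*z,z]
    return c+p@R
def tri(a,ua,b,ub):
    c1,d1=ray(a,*ua);c2,d2=ray(b,*ub)
    s=np.linalg.lstsq(np.c_[d1,-d2],c2-c1,rcond=None)[0];p,q=c1+s[0]*d1,c2+s[1]*d2
    return (p+q)/2,np.linalg.norm(p-q)
E
python3 - <<'E'
from h import *
np.set_printoptions(precision=4,suppress=True)
t=dict(np.load("top0.npz"));s=dict(np.load("side0.npz"))
for nm,lo,hi in(("green",(42,110,90),(70,255,255)),("orange",(8,190,150),(18,255,255)),("yellow",(22,180,120),(32,255,255))):
    for k,o in(("t",t),("s",s)):
        for a,c,b,m in blobs(mask(o,lo,hi)):
            if a<60: continue
            p=pts(o,m);print(nm,k,a,c,b,"med",np.median(p,0),"zpct",np.percentile(p[:,2],[5,50,95]))
# lid: dark pixels with depth height 0.14-0.152
P=pts(t,np.ones((480,640),bool));v,u=np.nonzero(t["depth"]>0)
k=(abs(P[:,2]-.148)<.006)&(u>240)&(u<350)&(v>155)&(v<305);m=np.zeros((480,640),np.uint8);m[v[k],u[k]]=255
for a,c,b,mm in blobs(m,100): print("lid",a,c,b,pts(t,mm).mean(0))
a=t["pixels"][200:365,320:485,::-1];a=cv2.resize(a,None,fx=3.6,fy=3.6,interpolation=2);cv2.imwrite("pics/crop.png",a)
lm=m[160:305,240:350];cv2.imwrite("pics/lidmask.png",cv2.resize(np.hstack([cv2.merge([lm]*3),t["pixels"][160:305,240:350,::-1]]),None,fx=3.5,fy=3.5))
E
```

```text
green t 430 [277.7349 280.8465] [266 270  25  23] med [0.4978 0.0174 0.1559] zpct [0.1531 0.1559 0.1586]
green s 391 [378.9693 255.4297] [367 246  25  20] med [0.4992 0.0278 0.1571] zpct [0.1488 0.1571 0.159 ]
yellow t 79 [393.9494 332.2911] [388 328  15   9] med [ 0.4094 -0.1913  0.0504] zpct [0.0436 0.0504 0.0557]
lid 6666 [294.8027 216.3305] [249 161  92 104] [ 0.6116 -0.0099  0.1461]
lid 329 [277.234  285.6839] [260 267  36  32] [0.4903 0.0192 0.1476]
```

View pics/crop.png

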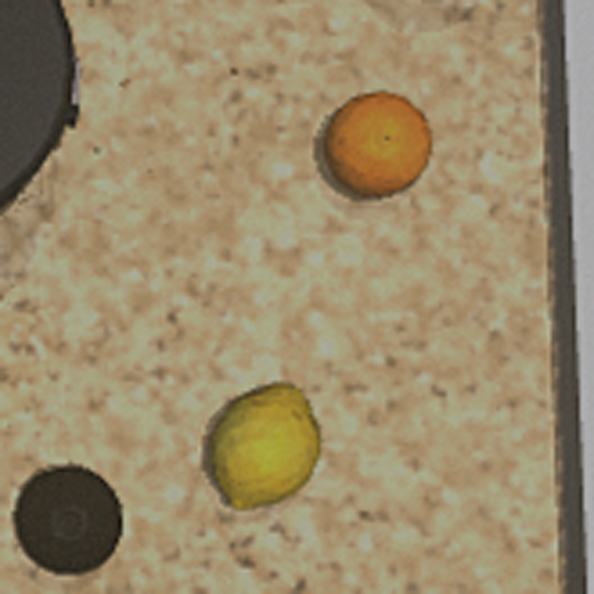

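View pics/lidmask.png

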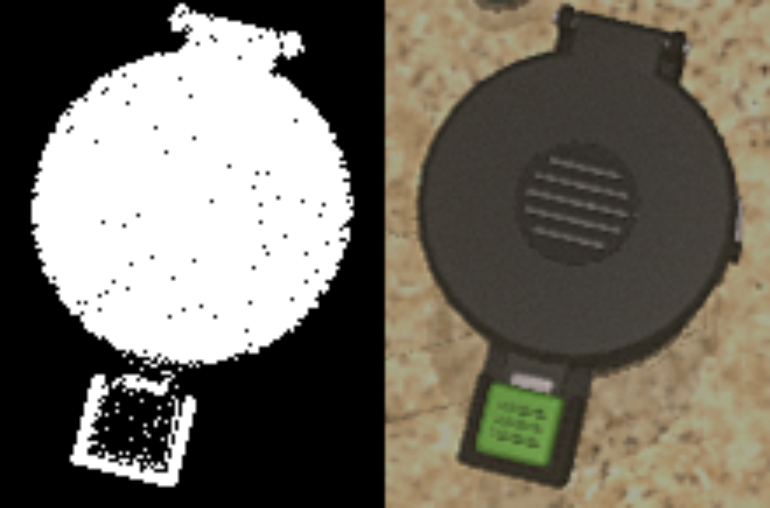

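The enlarged crop confirms the mandarin: orange with a stem dimple at crop (380,145), which is top pixel (425,240). The black ball and the yellow lemon are clearly separate. The lid picture shows a disc with its hinge at the upper right and the button at the lower left. Now the refined positions.

Run:
```python
from h import *
np.set_printoptions(precision=4,suppress=True)
t=dict(np.load("top0.npz"));s=dict(np.load("side0.npz"))
print("button tri",tri(t,(277.7,280.85),s,(379,254)))
b=plane(t,277.7,280.85,.158);print("button top@.158",b, "side", plane(s,379,252.5,.158))
# lid disc circle: fit on rim of height mask
P=pts(t,np.ones((480,640),bool));v,u=np.nonzero(t["depth"]>0)
k=(abs(P[:,2]-.148)<.006)&(u>240)&(u<350)&(v>180)&(v<264);Q=P[k][:,:2]
hull=cv2.convexHull(Q.astype(np.float32))[:,0]
from scipy.optimize import least_squares
f=least_squares(lambda p:np.hypot(*(hull-p[:2]).T)-.081,[.61,-.01],loss="soft_l1",f_scale=.001);c=f.x
print("lid c",c,"res",np.abs(f.fun).mean(),"z",np.median(P[k][:,2]))
# hinge bracket pixels beyond disc
k=(P[:,2]>.125)&(P[:,2]<.16)&(u>270)&(u<335)&(v>155)&(v<200);Q=P[k][:,:2];Q=Q[np.hypot(*(Q-c).T)>.087];print("hinge",Q.mean(0),len(Q),(Q.max(0)+Q.min(0))/2)
d=c-b[:2];print("dist",np.hypot(*d),"yaw",np.arctan2(d[1],d[0]),"yaw hinge-button",np.arctan2(*(Q.mean(0)-b[:2])[::-1]))
for k,o in(("t",t),("s",s)):
    for a,cc,bb,m in blobs(mask(o,(6,150,90),(19,255,255))):
        if (k=="t" and not 400<cc[0]<450) or (k=="s" and not 300<cc[0]<345): continue
        p=pts(o,m);g=least_squares(lambda q:np.linalg.norm((p-q)/[.029,.029,.0265],axis=1)-1,np.median(p,0)-[0,0,.02],loss="soft_l1",f_scale=.05)
        print("mand",k,a,cc,bb,"fit",g.x,np.abs(g.fun).mean(),"top",np.percentile(p[:,2],98))
        if k=="t": print(plane(o,*cc,.026))
```

```text
button tri (array([0.4982, 0.018 , 0.154 ]), np.float64(7.704054936834066e-05))
button top@.158 [0.4979 0.0176 0.158 ] side [0.4988 0.0197 0.158 ]
lid c [ 0.6077 -0.0085] res 0.0012992307711157563 z 0.14610115690135206
hinge [ 0.6962 -0.031 ] 298 [ 0.6958 -0.0297]
dist 0.11293441501026814 yaw -0.23376945799628032 yaw hinge-button -0.2405443231247846
mand t 154 [442.7857 105.8571] [432  98  20  17] fit [ 0.8069 -0.2749  0.1313] 0.04412846115836345 top 0.15911112323617674
[ 0.8613 -0.3017  0.026 ]
mand t 579 [424.829  239.3368] [411 226  29  28] fit [ 0.587  -0.2573  0.0264] 0.04154389853709622 top 0.05272493300720116
[ 0.5879 -0.2583  0.026 ]
mand s 92 [320.4783 222.9783] [310 220  21   8] fit [ 0.5881 -0.2564  0.0272] 0.1046442431290395 top 0.054406623649572695
```

```bash
cat >> h.py <<'E'
from cell import r,optics
O=np.array([.6078,-.0088]);YAW=-.237
def W(x,z,y=0):
    c,s=np.cos(YAW),np.sin(YAW);return [O[0]+c*x-s*y,O[1]+s*x+c*y,z]
def down(phi): return [np.cos(phi/2),np.sin(phi/2),0,0]
def F(): return np.array(r.current_contact_force())
def snap(n,f):
    o=optics.get_image(n);cv2.imwrite(f,np.ascontiguousarray(o["pixels"][:,:,::-1]));return o
E
python3 - <<'E'
from h import *
np.set_printoptions(precision=3,suppress=True)
q0=np.array(r.current_q());best=[]
for ph in(YAW+np.pi/2,YAW-np.pi/2):
    q=r.inverse_kinematics(W(-87.e-3,.215),down(ph))
    print(ph,q)
    if q is not None: best.append((np.abs(np.array(q)-q0).max(),ph))
ph=min(best)[1];open("phi","w").write(str(ph))
r.set_gripper(.47)
p=r.current_tool_pos();r.move_linear([p[0],p[1],.34],vel=.25)
r.move_to(W(-.087,.30),down(ph));r.move_linear(W(-.087,.215),vel=.15)
print(r.current_t(),r.current_opening(),F(),r.current_tool_pos())
o=snap("side","pics/hover.png");im=cv2.imread("pics/hover.png")[120:300,240:480];cv2.imwrite("pics/hover.png",cv2.resize(im,None,fx=3.3,fy=3.3))
np.savez("hover.npz",**o)
for x in(-.114,-.06): # expected tip pixels at tip z .193
    T=o["camera_from_world"];c=T@np.r_[W(x,.193),1];print((o["fx"]*c[0]/c[2]+o["cx"]-240)*3.3,(o["fy"]*c[1]/c[2]+o["cy"]-120)*3.3)
E
```

```text
1.3337963267948965 [-0.067  0.348  1.76  -0.     1.034  0.17 ]
-1.8077963267948967 None
4.0417 0.4728931180213261 [-0.164  0.537  1.386] [0.524 0.011 0.216]
468.26665616856525 371.9471186174167
353.1591371089104 356.99720653935776
```

View pics/hover.png

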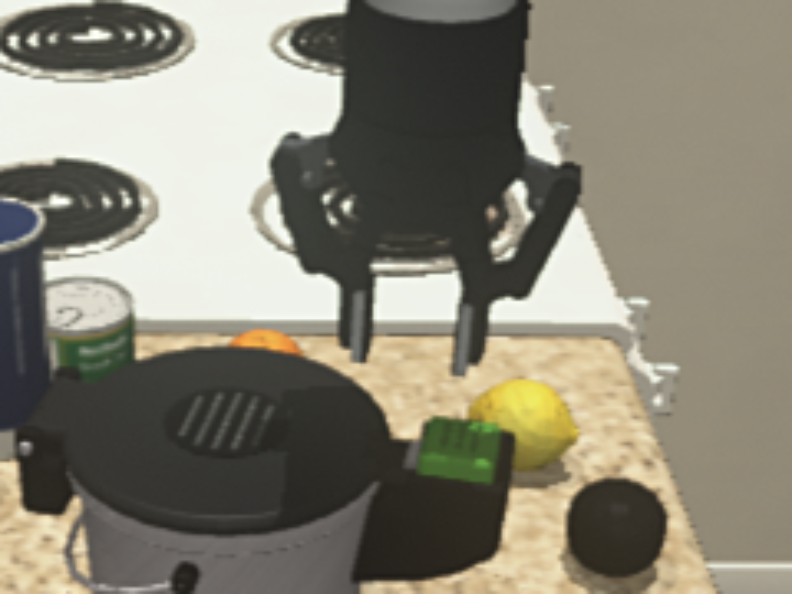

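The hover picture shows the front fingertip at (468,375) over the button line and the rear fingertip at (353,362) over the lid, both as predicted. Next I press, watching the force.

Run:
```python
from h import *
np.set_printoptions(precision=2,suppress=True)
r.move_linear(W(-.087,.190),vel=.1);r.sleep(.2);b=F();z=.190
print("base",b);zc=None
while z>.166:
    z-=.001;r.move_linear(W(-.087,z),vel=.02);r.sleep(.05);f=F()-b;a=r.current_tool_pos()[2]
    print(f"{z:.3f} {a:.4f}",f,r.current_torque())
    if zc is None and f[2]>1: zc=z
    if zc and (f[2]>5.5 or zc-z>.0085): break
print(r.current_t())
```

```text
base [-0.47  0.48  0.27]
0.189 0.1891 [ 1.11 -0.67 -0.61] [ 0.03 -0.01  0.03]
0.188 0.1879 [ 1.03 -0.42 -0.63] [0.04 0.02 0.  ]
0.187 0.1870 [ 0.63 -0.46 -0.58] [0.01 0.03 0.02]
0.186 0.1860 [ 0.03 -0.11  0.33] [ 0.   -0.07 -0.  ]
0.185 0.1850 [ 0.53 -0.41 -0.39] [-0.   -0.02  0.01]
0.184 0.1840 [ 1.18 -0.54 -0.22] [0.03 0.02 0.  ]
0.183 0.1830 [ 0.06 -1.4  -0.55] [-0.02  0.    0.  ]
0.182 0.1820 [ 0.29 -1.25 -0.12] [-0.06 -0.05 -0.01]
0.181 0.1810 [ 0.45 -0.38  0.7 ] [0.02 0.01 0.02]
0.180 0.1800 [ 0.22 -0.75 -1.27] [ 0.06 -0.02 -0.05]
0.179 0.1790 [ 0.52 -1.   -0.19] [ 0.01 -0.01 -0.01]
0.178 0.1781 [ 0.99 -0.09  1.23] [-0.01 -0.07 -0.04]
0.177 0.1771 [ 0.68 -0.39  0.42] [-0.04 -0.09 -0.01]
0.176 0.1760 [ 1.81 -0.13  1.05] [ 0.03 -0.17  0.  ]
0.175 0.1750 [1.32 0.13 1.14] [ 0.04 -0.16 -0.03]
0.174 0.1740 [ 2.63 -0.72  2.06] [ 0.06 -0.18 -0.06]
0.173 0.1730 [ 2.12 -0.65  2.76] [ 0.06 -0.16  0.01]
0.172 0.1721 [ 0.91 -0.98  5.42] [ 0.07 -0.09 -0.03]
0.171 0.1712 [ 0.47 -0.62  5.16] [ 0.04  0.03 -0.02]
0.170 0.1702 [0.08 0.03 5.01] [ 0.    0.05 -0.02]
0.169 0.1695 [-0.76 -0.12  8.57] [0.01 0.29 0.01]
10.9917
```

Run:
```python
from h import *
np.set_printoptions(precision=2,suppress=True)
b=np.array([.2,0,0])
r.move_linear(W(-.087,.1685),vel=.02);r.sleep(.1);print("press",F(),r.current_tool_pos()[2])
R,H=.159,.008
for th in np.r_[.01,.03,.06,.1:1.46:.05]:
    ex=.092-R*np.cos(th)+H*np.sin(th);ez=.140+R*np.sin(th)+H*np.cos(th)
    r.move_linear(W(ex-.020,ez+.0205),vel=.03 if th<.1 else .09)
    if th<.1 or int(round(th*100))%25==0: print(f"{th:.2f}",F(),f"{r.current_t():.2f}")
    if abs(th-.6)<.01: snap("side","pics/mid.png")
snap("side","pics/end.png")
a=cv2.imread("pics/mid.png")[60:340,220:500];c=cv2.imread("pics/end.png")[60:340,220:500];cv2.imwrite("pics/lift.png",cv2.resize(np.hstack([a,c]),None,fx=1.42,fy=1.42))
```

```text
press [-3.85  0.8  14.98] 0.16942417036837748
0.01 [-0.21 -0.19  5.87] 11.59
0.03 [0.49 0.72 5.74] 11.85
0.06 [0.78 0.25 3.3 ] 12.16
0.25 [ 0.83 -0.23  1.1 ] 13.16
0.50 [ 0.62 -0.53  0.59] 14.41
0.75 [-0.42  0.16  0.17] 15.71
1.00 [-0.2   0.4   0.46] 16.96
1.25 [-0.21 -0.05  0.73] 18.21
```

View pics/lift.png

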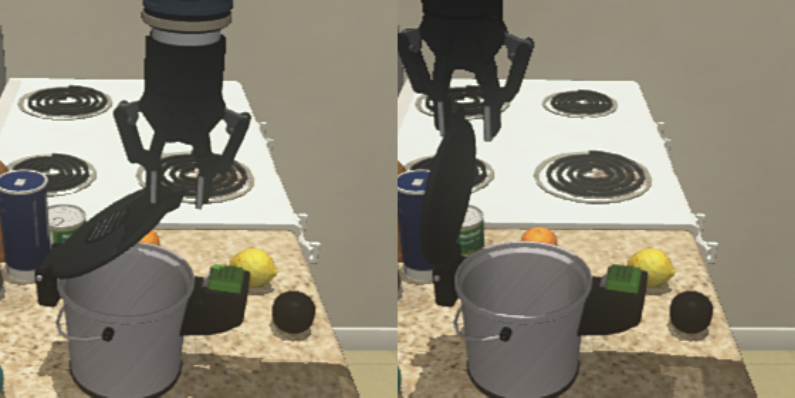

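The left half shows the lid held under the rear finger at mid lift. The right half shows it nearly upright with the finger still on it, at (455,125), and the bucket open. Now I lift off and fetch the mandarin.

Run:
```python
from h import *
np.set_printoptions(precision=4,suppress=True)
p=r.current_tool_pos();r.move_linear([p[0],p[1],.40],vel=.12)
m=np.array([.5877,-.2575])
r.move_to([*m,.28],down(YAW));r.set_gripper(1.)
print(r.current_t(),r.current_tool_pos())
o=optics.get_image("side")
r.move_linear([*m,.10],vel=.2);r.move_linear([*m,.030],vel=.08)
r.set_gripper(0.,20);r.sleep(.2);print("open",r.current_opening(),"ff",r.current_finger_force())
r.move_linear([*m,.30],vel=.2);print(r.current_opening(),r.current_finger_force(),r.current_t())
snap("top","pics/g.png");c=snap("side","pics/h.png")[ "pixels"]
a=np.hstack([cv2.imread("pics/g.png"),cv2.imread("pics/h.png")]);cv2.imwrite("pics/held.png",cv2.resize(a,(800,300),interpolation=cv2.INTER_AREA))
```

```text
21.7 [ 0.5878 -0.2574  0.2801]
open 0.653878578013314 ff 20.299298632889986
0.6527491111540834 21.46726867184043 25.9167
```

View pics/held.png

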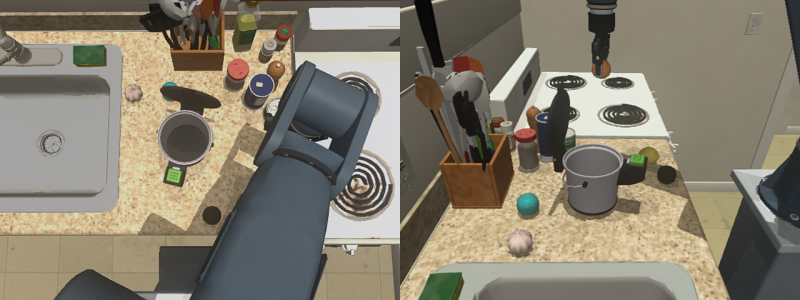

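The mandarin is held at (603,70) in the picture, the lid is standing open, and the lemon and canister are in place. Next I place it in the bucket.

Run:
```python
from h import *
np.set_printoptions(precision=2,suppress=True)
X=-.02
r.move_linear([.50,-.15,.36],vel=.2)
r.move_linear(W(X,.36),vel=.2);b=F()
for z in(.26,.20,.16,.13,.10):
    r.move_linear(W(X,z),vel=.12);f=F()-b;print(z,f)
    if np.linalg.norm(f)>6: print("contact");break
else:
    r.set_gripper(.85);r.sleep(.3);print(r.current_opening())
    r.move_linear(W(X,.36),vel=.15)
    r.move_linear([.40,-.25,.36],vel=.25);r.move_to([.197,-.5,.30],[.9833,.1819,0,0])
print(r.current_t())
snap("top","pics/g2.png");snap("side","pics/h2.png")
a=np.hstack([cv2.imread("pics/g2.png")[90:390,200:500],cv2.imread("pics/h2.png")[90:390,150:450]]);cv2.imwrite("pics/fin.png",cv2.resize(a,(800,400)))
```

```text
0.26 [1.93 0.34 0.3 ]
0.2 [ 0.31  0.63 -0.28]
0.16 [0.72 1.39 0.37]
0.13 [ 1.08  1.2  -0.16]
0.1 [ 0.36 -0.33 -0.57]
0.8520826033635993
35.975
```

View pics/fin.png

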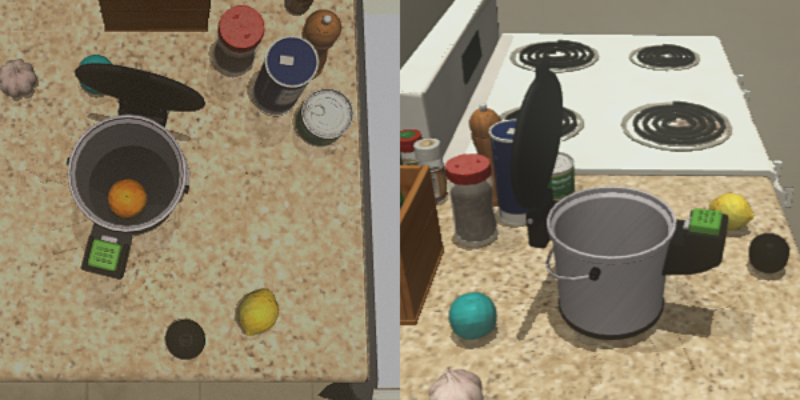

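The mandarin lies in the bucket at (127,198), the lid stands wide open, and the lemon, canister and the rest have not moved.

```bash
python3 -c "
from cell import r
print(r.hand_in())"
```

```text
the job is handed in; nothing more can be done
None
```

The mandarin is in the caddy, the lid came up under the finger and stands wide open, nothing else was moved, and the job was handed in at about 36 s.

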